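# Find the rattling parts case and present it

## Robot

A 6-joint arm with a two-finger parallel gripper is mounted at the origin on a cart in front of the work surface, level with it; the furniture and walls round the work are solid. World frame = base frame: x ahead of the robot, y to its left, z up, the work surface at z = 0. Lengths are in m, angles in rad, forces in N, time in s.
With the tool pointing down it reaches from about 0.35 to 0.925 m from the base axis. Payload 6.4 kg.
Tool frame: the origin (TCP) lies at the centre of the arm's flange, where the gripper is bolted on; the fingertips stand 173 mm ahead of it and the grasp point (between the pads) lies 155 mm ahead of it; z points along the fingers, y is the direction in which the jaws open and shut (so a half turn about z gives the same grasp; the last joint's range is limited). The gripper opens to 85 mm and grips with 20 to 120 N. Pads are 22 mm wide; open, the fingers measure 114 mm over their backs; the gripper's body (76 mm by 85 mm) begins 54 mm behind the grasp point. The pads swing forward as they close: fully open they stand 13 mm farther back than shut.
Start: joints at [1.002, 0.245, 1.558, -0, 1.339, -0.174], TCP at [0.25, 0.6, 0.405] pointing down, gripper open.
Joint ranges: [-3.13, 3.13], [-1.02, 2.26], [0.13, 2.54], [-0.95, 4.09], [0.21, 2.88], [-2.74, 2.74]. Speed limits (rad/s): [2.57, 2.57, 3.14, 3.14, 3.14, 3.14].

## Interface

Orientations are given as a unit quaternion [x, y, z, w].
In Python, from workcell import robot gives the robot as it stands. The module is installed in compiled form; this text tells all that it offers.
- The arm moves only by the tool drive_tool, never from a script. Its argument "increments" is text: rows parted by semicolons, each of 7 numbers parted by spaces: the closure, from -1 (fully open) to 1 (shut), then the shift along the tool's x, y, z in m, then the turn, a rotation vector about the tool's x, y, z in degrees. A call has exactly 8 rows; each row is the pose to reach, as a shift and turn from the pose commanded when the call began, along the tool's axes at that moment; what a row does not reach only later rows make up. A row lasts 1/10 s, in which the tool goes at most 50 mm and 8.59 degrees, less where a joint would pass 70% of its speed; a pose out of reach is approached as far as the arm can. A call with a gripper value outside its range is refused whole. The fingers move at their own pace and stop on an object; "force" is the grip in N (left out, the last holds). Time passes only in rows, so rows that repeat a pose let the fingers close, or fill a call up. It gives the time, the measured TCP pose, the force and the opening at its end, in the units of the state.
- robot.read_state(): the state, without advancing time (a new reading comes with each control period).
- robot.grab_frame(name): name is "scene" or "top"; returns the picture (400x640x3 uint8, blue, green, red); there is no depth.
- robot.calibration(name): a dict with "mtx" (3x3 intrinsics, pixels), "dist_coeffs" ([k1, k2, p1, p2, k3] as OpenCV has them; the pictures are not rectified), "camera_from_world" (4x4, takes a point from world to camera coordinates). Camera axes: x right, y down, z forward; pixel columns grow to the right and rows downward; lengths in m; the calibration is good to about 2 mm. A picture is of the moment at which its call begins. calibration takes no time and is no camera call.
- robot.sign_off(): hands the job in, once; it reports no verdict.
Trained networks look in the newest picture that a camera, given by its name, has taken for a name from the list of things; names that differ only in an ending like _2 or _b are one class to them, and where a whole thing is asked for, a point or a joint stands for the part that bears it (a point fixed in the world has none). Each returns a list of dicts, best first, with "p" (0 to 1); they miss things now and then, are a little off and sometimes report something else, mostly with a low value. They report only what shows in the picture. A call takes as long as a camera call.
- robot.find_in(camera, thing): "position" ([x, y, z] in m, in world coordinates, good to about 4 mm: the middle of the surface that is visible of it).
The state is a dict: "clock": time; "joints": joint angles; "dq": joint speeds; "tau": joint torques, N m; "eef_pos": TCP position; "tool_rot": TCP orientation; "wrist_force": force on the tool from outside, world axes, zero at the start; "ft_torque": the same for the moment, N m; "grip_width": finger opening in m.
Only numpy, scipy, OpenCV 4.12 (cv2) and the standard library are available. Lean on these libraries where they do the work, as an engineer would, in place of code of your own. Each camera call takes 0.05 s, during which the arm holds its last target.

## Task

One of the three sealed parts cases has something loose inside. Pick cases up one at a time and shake or tip each end to end to find the one that rattles, and put every quiet one back down flat where it stood. Finish holding the rattling case up, level and still, at least a hand's width above the middle of the cork mat: keep it in the gripper, do not put it down. Leave the tape measure, tape roll and screwdriver alone.

Things in the scene. Friction and masses are not known exactly. Their poses are not given: they have to be found in the camera images.
- case_1: left (largest y) of three identical sealed grey parts cases, rigid, black seam, steel latch on each short end. 140 mm long (x axis; 150 over the latches), 54 wide (y), 50 high (z); origin: centre of the underside. Stands flat, long axis within 20 degrees of world x. All three weigh 0.4 kg within 20 g, with a 0.2 kg metal part in the middle. Which one rattles varies; names do not tell
- case_2: middle case, as case_1. In the two quiet cases the inner part is captive (under 1 mm play). In the rattling one it slides along the case, up to 48 mm from the middle to either end, once an end is tipped down by about 25 degrees (40 is ample) or the case is shaken smartly lengthwise; level again, it stays at that end
- case_3: right (smallest y) case, as case_1. Held mid-length by the long sides and levelled after tipping one end down, then levelled after tipping the other, the rattling case shows two moments across its length that differ by nearly 0.2 N m; a quiet case shows the same moment both times
- mat: flat cork mat with a dark rubber rim, 90 x 140 x 3 mm (x, y, z), fixed on the worktop beyond the cases; origin at the centre of its underside
- tape_measure: yellow and black tape measure, 64 x 89 x 33 mm; origin at the centre of its underside; a bystander, to be left alone
- yellow_tape: yellow roll of tape lying flat, 96 mm across, 19 mm high; origin at the centre of its underside; a bystander, to be left alone
- screwdriver: screwdriver with a yellow handle, 183 x 22 x 26 mm, lying; origin at the centre of its underside; a bystander, to be left alone

How it is judged:
By the outcome, as a careful person would: the job done as asked, in the order asked, and still so for the second after the job is handed in, while the arm keeps its last pose, push and grip.
It also fails if it takes over 72 s, if anything falls off the work surface, if the arm or the gripper's body presses on something with over 40 N, if the wrist force passes 120 N, or if a joint passes its speed limit or range.

## Working session

There is one attempt and no reset: what is moved stays moved. The work goes in short steps, Python scripts to look and compute and a tool call to move; the robot and the scene stay as the last step left them, time stands still between calls to the robot, and variables do not carry over. Pictures are saved under pics/ and viewed, and the job is handed in when it is done.

Besides the shell and the picture viewer there is one more tool, called after "Request:" as name(argument=value, ...) on one line, values as JSON. drive_tool: Moves the arm, as the interface text tells. Its arguments: {"type":"object","properties":{"increments":{"type":"string"},"force":{"type":"number"}},"required":["increments"]}

```bash
mkdir -p pics; python3 - <<'E'
from workcell import robot
import cv2
print(robot.read_state())
for c in ("scene","top"):
    im=robot.grab_frame(c); cv2.imwrite(f"pics/{c}0.png",im)
    k=robot.calibration(c); print(c,k)
for t in ("case_1","mat","tape_measure","yellow_tape","screwdriver"):
    print(t,[(r['position'],r['p']) for r in robot.find_in("top",t)])
E
```

```text
{'clock': 0.0, 'joints': array([ 1.00187266e+00,  2.45818705e-01,  1.55901266e+00,  1.60699678e-05,
        1.33871904e+00, -1.74094651e-01]), 'dq': array([-0.0005401 , -0.00046891,  0.00114789,  0.0025971 ,  0.00194576,
        0.00147828]), 'tau': array([-3.89147112e-05, -4.29512572e+01, -3.26124787e+01, -2.00508234e-04,
        5.40075489e-03, -6.25512016e-07]), 'eef_pos': array([0.24988865, 0.59980034, 0.40357777]), 'tool_rot': array([ 1.96136442e-01,  9.80576125e-01, -9.09259009e-04, -3.62637780e-04]), 'wrist_force': array([ 0.2547699 ,  0.49483307, -0.68145684]), 'ft_torque': array([-0.08112988,  0.00249194,  0.03020196]), 'grip_width': 0.08564194202771266}
scene {'mtx': array([[369.21158972,   0.        , 315.27672414],
       [  0.        , 369.21158972, 199.25697774],
       [  0.        ,   0.        ,   1.        ]]), 'dist_coeffs': array([0.01921271, 0.        , 0.        , 0.        , 0.        ]), 'camera_from_world': array([[ 0.87150686, -0.49015671, -0.01490646, -0.43744566],
       [-0.36410309, -0.62642106, -0.68922101,  0.30161861],
       [ 0.32848858,  0.60608832
[... 310 characters left out ...]
        ,  0.        ,  0.        ]), 'camera_from_world': array([[ 0.01671883, -0.99979713,  0.01123298,  0.08157733],
       [-0.99337682, -0.01788669, -0.11350133,  0.58721154],
       [ 0.11367922, -0.00926098, -0.99347434,  1.28678154],
       [ 0.        ,  0.        ,  0.        ,  1.        ]])}
case_1 [([0.4589, 0.2843, 0.0473], 0.94), ([0.4739, 0.1341, 0.0517], 0.8), ([0.4719, -0.0911, 0.0512], 0.65)]
mat [([0.6658, 0.0555, 0.0043], 0.82)]
tape_measure [([0.6188, 0.4067, 0.0312], 0.73), ([0.6634, -0.2063, 0.0172], 0.27)]
yellow_tape [([0.6642, -0.2087, 0.0188], 0.89), ([0.5251, -0.2155, 0.0206], 0.52)]
screwdriver [([0.523, -0.2169, 0.0197], 0.82), ([0.4725, 0.1315, 0.0521], 0.38)]
```

View pics/top0.png

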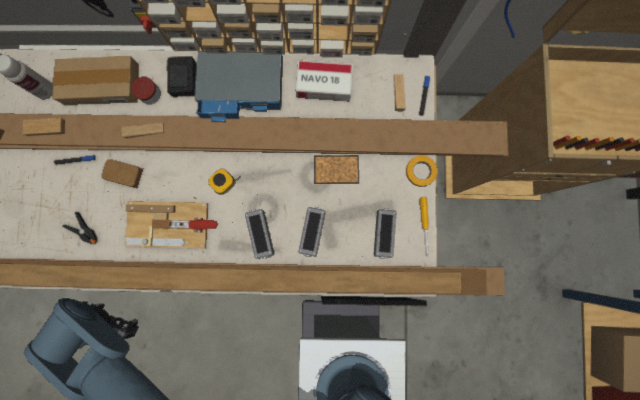

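View pics/scene0.png

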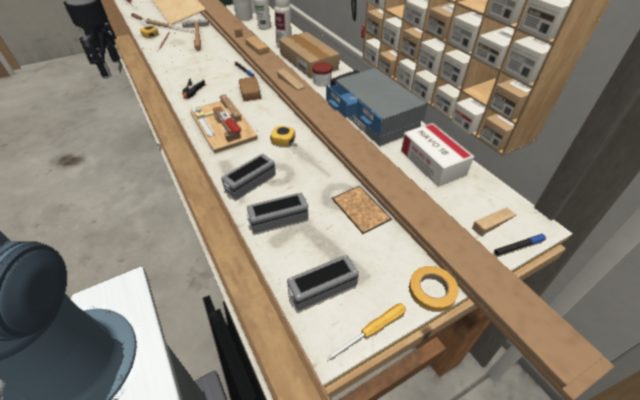

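The top view shows the cases at about px (259,233), (311,231) and (385,233), the mat at (336,169), the tape measure at (221,180), the roll at (422,170) and the screwdriver at (424,220). Wooden rails run in front at row ~277 and behind at row ~135. Next I'll measure the case yaws.

```bash
cat > h.py <<'E'
import numpy as np, cv2
from workcell import robot
def pix2w(cam,px,z):
    k=robot.calibration(cam); T=np.array(k['camera_from_world']);R=T[:3,:3];t=T[:3,3]
    u=cv2.undistortPoints(np.array(px,float).reshape(-1,1,2),k['mtx'],k['dist_coeffs']).reshape(-1,2)
    d=np.c_[u,np.ones(len(u))]@R; c=-R.T@t
    return c+d*((z-c[2])/d[:,2])[:,None]
def w2pix(cam,P):
    k=robot.calibration(cam); T=np.array(k['camera_from_world'])
    return cv2.projectPoints(np.array(P,float).reshape(-1,1,3),cv2.Rodrigues(T[:3,:3])[0],T[:3,3],k['mtx'],k['dist_coeffs'])[0].reshape(-1,2)
E
python3 - <<'E'
from h import *
im=cv2.imread('pics/top0.png')
g=cv2.cvtColor(im,cv2.COLOR_BGR2GRAY)
for (x,y) in ((259,233),(311,231),(385,233)):
    roi=np.zeros_like(g); roi[y-32:y+32,x-22:x+22]=1
    for th in (60,150):
        m=((g<th)&(roi>0)).astype(np.uint8)
        n,l,s,c=cv2.connectedComponentsWithStats(m); i=1+np.argmax(s[1:,4])
        q=np.argwhere(l==i)[:,::-1]
        w=pix2w('top',q,0.05)[:,:2]
        r=cv2.minAreaRect((w*1000).astype(np.float32))
        cc=np.cov(w.T);e,v=np.linalg.eigh(cc);a=v[:,1]*np.sign(v[0,1])
        print(th,s[i,4],r,'mean',w.mean(0).round(4),'yaw',np.degrees(np.arctan2(a[1],a[0])).round(1))
crop=im[190:270,220:420]
cv2.imwrite('pics/c0.png',cv2.resize(crop,None,fx=4,fy=4,interpolation=cv2.INTER_CUBIC))
print('rails', pix2w('top',[[330,262],[330,293],[330,115],[330,152]],0.02).round(3).tolist(), 'mat',pix2w('top',[[315,156],[357,156],[315,183],[357,183]],0.003).round(3).tolist())
E
```

```text
60 383 ((462.12744140625, 285.4102478027344), (108.0905532836914, 30.390304565429688), 15.446004867553711) mean [0.4619 0.2854] yaw 15.6
150 1319 ((472.4825439453125, 287.49432373046875), (171.00137329101562, 120.37665557861328), 2.137812852859497) mean [0.469  0.2813] yaw 0.1
60 369 ((472.05474853515625, 128.55487060546875), (29.71303939819336, 107.82827758789062), 79.40595245361328) mean [0.4718 0.1287] yaw -10.7
150 1210 ((467.1966552734375, 108.33695983886719), (96.30770874023438, 148.72021484375), 79.92163848876953) mean [0.4718 0.1168] yaw -15.8
60 378 ((469.85504150390625, -90.10844421386719), (31.53299903869629, 108.28453063964844), 86.2056884765625) mean [ 0.4697 -0.0908] yaw -4.0
150 1235 ((479.7076416015625, -85.77523803710938), (167.74295043945312, 98.42074584960938), 14.845186233520508) mean [ 0.484 -0.083] yaw 5.8
rails [[0.381, 0.071, 0.02], [0.289, 0.07, 0.02], [0.834, 0.078, 0.02], [0.716, 0.076, 0.02]] mat [[0.706, 0.123, 0.003], [0.709, -0.008, 0.003], [0.621, 0.121, 0.003], [0.624, -0.009, 0.003]]
```

View pics/c0.png

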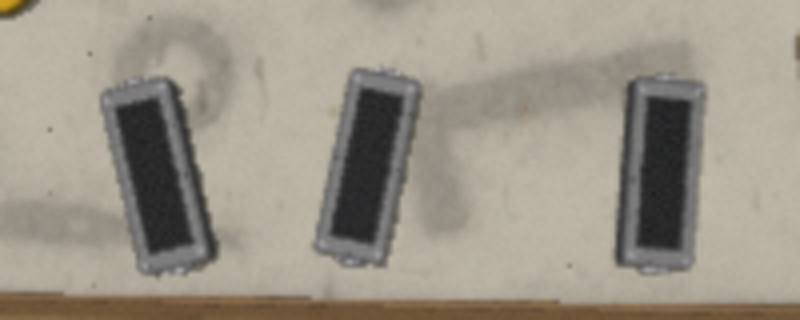

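```bash
cat >> h.py <<'E'
from scipy.spatial.transform import Rotation as Ro
import json,os,sys
def load():
    if os.path.exists('cmd.json'):
        d=json.load(open('cmd.json')); return np.array(d['p']),Ro.from_quat(d['q'])
    return np.array([.25,.6,.405]),Ro.from_quat([0.1961161,0.9805807,0,0])
def save(p,R): json.dump({'p':list(p),'q':list(R.as_quat())},open('cmd.json','w'))
def down(ydeg):  # tool y at world angle ydeg, pointing down
    y=np.array([np.cos(np.radians(ydeg)),np.sin(np.radians(ydeg)),0]);z=np.array([0,0,-1.]);x=np.cross(y,z)
    return Ro.from_matrix(np.c_[x,y,z])
def applied(sh,rv):   # record a finished call's last row
    p,R=load(); p=p+R.apply(sh); R=R*Ro.from_rotvec(np.radians(rv)); save(p,R); return p,R
def chk():
    p,R=load(); s=robot.read_state()
    m=Ro.from_quat(s['tool_rot'])
    print('t',round(s['clock'],2),'pos',s['eef_pos'].round(4),'err',(s['eef_pos']-p).round(4),'roterr',np.degrees((R.inv()*m).as_rotvec()).round(2),'w',round(s['grip_width'],4))
    F=s['wrist_force'];M=s['ft_torque']; print('F',F.round(2),'M',M.round(3),'M_tool',m.inv().apply(M).round(3))
def rel(pt,Rt):
    p,R=load(); print('shift',R.inv().apply(np.array(pt)-p).round(4),'rot',np.degrees((R.inv()*Rt).as_rotvec()).round(2))
E
python3 - <<'E'
from h import *
p,R=load(); print(R.as_matrix().round(3)); chk()
rel([.462,.2854,.30],down(105.5)); rel([.462,.2854,.183],down(105.5))
E
```

```text
[[-0.923  0.385  0.   ]
 [ 0.385  0.923  0.   ]
 [ 0.     0.    -1.   ]]
t 0.35 pos [0.25   0.6    0.4044] err [-0.     -0.     -0.0006] roterr [ 0.02  0.   -0.  ] w 0.0858
F [0.01 0.6  0.02] M [ 0.019  0.003 -0.013] M_tool [-0.017  0.01   0.013]
shift [-0.3167 -0.2089  0.105 ] rot [  0.     0.   -38.12]
shift [-0.3167 -0.2089  0.222 ] rot [  0.     0.   -38.12]
```

Request:
drive_tool(increments="-1 -0.04 -0.026 0.013 0 0 -4.8; -1 -0.08 -0.052 0.026 0 0 -9.5; -1 -0.12 -0.078 0.039 0 0 -14.3; -1 -0.16 -0.105 0.052 0 0 -19; -1 -0.2 -0.131 0.065 0 0 -23.8; -1 -0.24 -0.157 0.078 0 0 -28.6; -1 -0.28 -0.183 0.091 0 0 -33.4; -1 -0.317 -0.209 0.105 0 0 -38.1", force=100)

```text
clock: 1.15
eef_pos: [0.4632, 0.2834, 0.2997]
tool_rot: [-0.136, 0.991, 0.0, 0.001]
wrist_force: [-0.1, -0.4, 0.3]
grip_width: 0.0857
```

```bash
python3 - <<'E'
from h import *
applied([-0.317,-0.209,0.105],[0,0,-38.1]); chk()
rel([.462,.2854,.183],down(105.5))
cv2.imwrite('pics/s1.png',robot.grab_frame('scene'));cv2.imwrite('pics/t1.png',robot.grab_frame('top'))
chk()
E
```

```text
t 1.15 pos [0.4632 0.2834 0.2997] err [ 0.001  -0.0018 -0.0003] roterr [-0.   -0.07 -0.18] w 0.0857
F [-0.1  -0.42  0.26] M [ 0.064 -0.078  0.017] M_tool [-0.041 -0.093 -0.017]
shift [0.0002 0.0003 0.117 ] rot [ 0.    0.   -0.02]
t 1.25 pos [0.464  0.2813 0.298 ] err [ 0.0018 -0.0039 -0.002 ] roterr [0.07 0.16 0.29] w 0.0853
F [-1.5  -0.45  0.3 ] M [0.027 0.003 0.022] M_tool [-0.027 -0.005 -0.022]
```

View pics/s1.png

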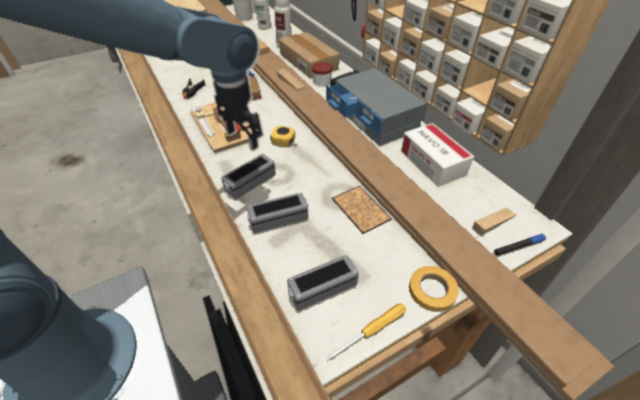

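The gripper is at px (245,125), lined up above case_1, whose centre is at px (248,173). The cases haven't moved. I'll descend with settling rows.

Request:
drive_tool(increments="-1 0 0 0; -1 0 0 0.02 0 0 0; -1 0 0 0.04 0 0 0; -1 0 0 0.06 0 0 0; -1 0 0 0.08 0 0 0; -1 0 0 0.1 0 0 0; -1 0 0 0.117 0 0 0; -1 0 0 0.117 0 0 0")

```text
validation failed for argument at $.in...
```

Request:
drive_tool(increments="-1 0 0 0 0 0 0; -1 0 0 0.02 0 0 0; -1 0 0 0.04 0 0 0; -1 0 0 0.06 0 0 0; -1 0 0 0.08 0 0 0; -1 0 0 0.1 0 0 0; -1 0 0 0.117 0 0 0; -1 0 0 0.117 0 0 0")

```text
clock: 2.05
eef_pos: [0.4606, 0.2862, 0.181]
tool_rot: [-0.136, 0.991, -0.0, -0.002]
wrist_force: [-0.6, -1.4, -0.5]
grip_width: 0.0851
```

```bash
python3 - <<'E'
from h import *
applied([0,0,.117],[0,0,0]); chk()
E
```

```text
t 2.05 pos [0.4606 0.2862 0.181 ] err [-0.0017  0.001  -0.002 ] roterr [ 0.01  0.23 -0.11] w 0.0851
F [-0.64 -1.4  -0.47] M [-0.034 -0.025  0.   ] M_tool [ 0.04  -0.015 -0.   ]
```

Request:
drive_tool(increments="1 0 0 0 0 0 0; 1 0 0 0 0 0 0; 1 0 0 0 0 0 0; 1 0 0 0 0 0 0; 1 0 0 0 0 0 0; 1 0 0 0 0 0 0; 1 0 0 0 0 0 0; 1 0 0 0 0 0 0", force=100)

```text
clock: 2.85
eef_pos: [0.463, 0.2858, 0.1845]
tool_rot: [-0.135, 0.991, 0.001, 0.002]
wrist_force: [-0.9, 1.8, 6.6]
grip_width: 0.0529
```

```bash
python3 - <<'E'
from h import *
chk()
E
```

```text
t 2.85 pos [0.463  0.2858 0.1845] err [0.0008 0.0006 0.0015] roterr [-0.05 -0.18 -0.01] w 0.0529
F [-0.94  1.81  6.63] M [0.266 0.292 0.063] M_tool [-0.334  0.21  -0.061]
```

Request:
drive_tool(increments="1 0 0 -0.015 0 0 0; 1 0 0 -0.04 0 0 0; 1 0 0 -0.065 0 0 0; 1 0 0 -0.09 0 0 0; 1 0 0 -0.115 0 0 0; 1 0 0 -0.14 0 0 0; 1 0 0 -0.16 0 0 0; 1 0 0 -0.17 0 0 0")

```text
clock: 3.65
eef_pos: [0.4621, 0.2851, 0.355]
tool_rot: [-0.135, 0.991, 0.0, 0.001]
wrist_force: [0.2, -0.5, -3.7]
grip_width: 0.0531
```

```bash
python3 - <<'E'
from h import *
applied([0,0,-.17],[0,0,0]); chk()
cv2.imwrite('pics/s2.png',robot.grab_frame('scene'))
# tilt +-40 about tool y keeping grasp point fixed
g=np.array([0,0,.155])
for a in (8,16,24,32,40,-40): print(a,(g-Ro.from_rotvec([0,np.radians(a),0]).apply(g)).round(4))
E
```

```text
t 3.65 pos [0.4621 0.2851 0.355 ] err [-0.0001 -0.0001  0.002 ] roterr [-0.   -0.15  0.  ] w 0.0531
F [ 0.18 -0.48 -3.72] M [ 0.005 -0.024 -0.031] M_tool [ 0.001 -0.024  0.031]
8 [-0.0216  0.      0.0015]
16 [-0.0427  0.      0.006 ]
24 [-0.063   0.      0.0134]
32 [-0.0821  0.      0.0236]
40 [-0.0996  0.      0.0363]
-40 [0.0996 0.     0.0363]
```

View pics/s2.png

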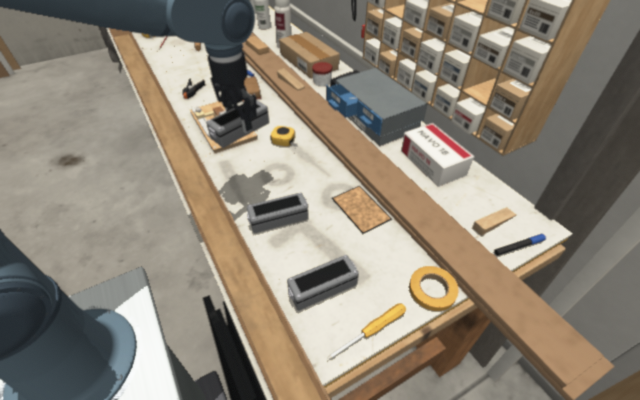

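Request:
drive_tool(increments="1 -0.0216 0 0.0015 0 8 0; 1 -0.0427 0 0.006 0 16 0; 1 -0.063 0 0.0134 0 24 0; 1 -0.0821 0 0.0236 0 32 0; 1 -0.0996 0 0.0363 0 40 0; 1 -0.0996 0 0.0363 0 40 0; 1 -0.0996 0 0.0363 0 40 0; 1 -0.0996 0 0.0363 0 40 0")

```text
clock: 4.5
eef_pos: [0.5576, 0.3117, 0.317]
tool_rot: [-0.127, 0.932, -0.046, -0.338]
wrist_force: [-0.3, -0.0, -3.5]
grip_width: 0.0529
```

```bash
python3 - <<'E'
from h import *
applied([-.0996,0,.0363],[0,40,0]); chk()
cv2.imwrite('pics/s3.png',robot.grab_frame('scene'))
E
```

```text
t 4.5 pos [0.5576 0.3117 0.317 ] err [-0.0006 -0.      0.0003] roterr [ 0.01 -0.14 -0.01] w 0.0529
F [-0.27 -0.03 -3.53] M [ 0.184 -0.668  0.059] M_tool [ 0.039 -0.693 -0.045]
```

View pics/s3.png

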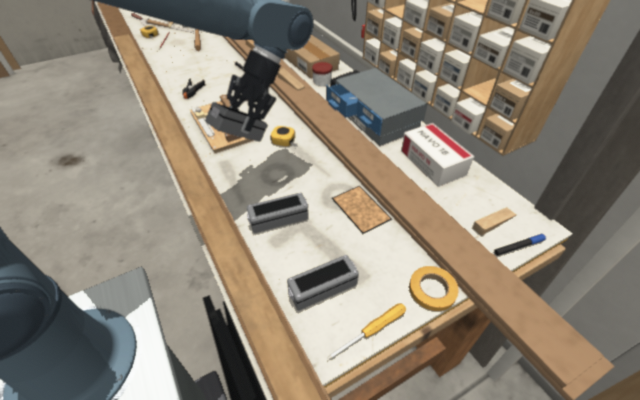

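Request:
drive_tool(increments="1 0.0216 0 0.0015 0 -8 0; 1 0.0427 0 0.006 0 -16 0; 1 0.063 0 0.0134 0 -24 0; 1 0.0821 0 0.0236 0 -32 0; 1 0.0996 0 0.0363 0 -40 0; 1 0.0996 0 0.0363 0 -40 0; 1 0.0996 0 0.0363 0 -40 0; 1 0.0996 0 0.0363 0 -40 0")

```text
clock: 5.35
eef_pos: [0.4629, 0.2853, 0.3533]
tool_rot: [-0.135, 0.991, 0.0, -0.0]
wrist_force: [-0.0, 0.7, -4.2]
grip_width: 0.0529
```

```bash
python3 - <<'E'
from h import *
applied([.0996,0,.0363],[0,-40,0]); chk()
robot.grab_frame('scene');chk();robot.grab_frame('scene');chk()
E
```

```text
t 5.35 pos [0.4629 0.2853 0.3533] err [0.0006 0.0001 0.0004] roterr [-0.    0.01  0.01] w 0.0529
F [-0.03  0.75 -4.24] M [-0.026 -0.076  0.05 ] M_tool [ 0.046 -0.066 -0.05 ]
t 5.4 pos [0.4631 0.2853 0.353 ] err [0.0009 0.0001 0.0001] roterr [-0.    0.02  0.02] w 0.0526
F [-0.32  0.18 -3.28] M [ 0.037  0.003 -0.026] M_tool [-0.037 -0.007  0.026]
t 5.45 pos [0.4631 0.2852 0.3528] err [ 0.0009  0.0001 -0.0001] roterr [-0.    0.03  0.02] w 0.0529
F [ 0.32  0.14 -3.79] M [-0.037 -0.016  0.024] M_tool [ 0.04  -0.006 -0.024]
```

Request:
drive_tool(increments="1 0.0216 0 0.0015 0 -8 0; 1 0.0427 0 0.006 0 -16 0; 1 0.063 0 0.0134 0 -24 0; 1 0.0821 0 0.0236 0 -32 0; 1 0.0996 0 0.0363 0 -40 0; 1 0.0996 0 0.0363 0 -40 0; 1 0.0996 0 0.0363 0 -40 0; 1 0.0996 0 0.0363 0 -40 0")

```text
clock: 6.25
eef_pos: [0.3678, 0.259, 0.3178]
tool_rot: [-0.126, 0.931, 0.046, 0.339]
wrist_force: [0.5, -0.4, -3.6]
grip_width: 0.0531
```

```bash
python3 - <<'E'
from h import *
applied([.0996,0,.0363],[0,-40,0]); chk()
E
```

```text
t 6.25 pos [0.3678 0.259  0.3178] err [0.0016 0.0004 0.0012] roterr [ 0.02 -0.    0.03] w 0.0531
F [ 0.46 -0.38 -3.64] M [-0.197  0.672  0.02 ] M_tool [-0.004  0.701 -0.022]
```

Request:
drive_tool(increments="1 -0.0216 0 0.0015 0 8 0; 1 -0.0427 0 0.006 0 16 0; 1 -0.063 0 0.0134 0 24 0; 1 -0.0821 0 0.0236 0 32 0; 1 -0.0996 0 0.0363 0 40 0; 1 -0.0996 0 0.0363 0 40 0; 1 -0.0996 0 0.0363 0 40 0; 1 -0.0996 0 0.0363 0 40 0")

```text
clock: 7.05
eef_pos: [0.4618, 0.2851, 0.3524]
tool_rot: [-0.135, 0.991, 0.0, 0.001]
wrist_force: [0.2, -0.5, -3.5]
grip_width: 0.0528
```

```bash
python3 - <<'E'
from h import *
applied([-.0996,0,.0363],[0,40,0]); chk()
robot.grab_frame('scene');chk();cv2.imwrite('pics/s4.png',robot.grab_frame('scene'));chk()
E
```

```text
t 7.05 pos [0.4618 0.2851 0.3524] err [-0.0004 -0.     -0.0004] roterr [-0.01 -0.06 -0.01] w 0.0528
F [ 0.19 -0.51 -3.48] M [ 0.006  0.008 -0.018] M_tool [-0.008  0.006  0.018]
t 7.1 pos [0.4615 0.2851 0.3524] err [-0.0007 -0.0001 -0.0004] roterr [-0.   -0.05 -0.02] w 0.0528
F [ 0.63 -0.4  -3.76] M [ 0.013  0.07  -0.024] M_tool [-0.031  0.064  0.024]
t 7.15 pos [0.4614 0.2851 0.3525] err [-0.0008 -0.0001 -0.0003] roterr [-0.   -0.05 -0.02] w 0.0527
F [ 0.74  0.09 -3.45] M [0.025 0.021 0.008] M_tool [-0.03   0.014 -0.008]
```

View pics/s4.png

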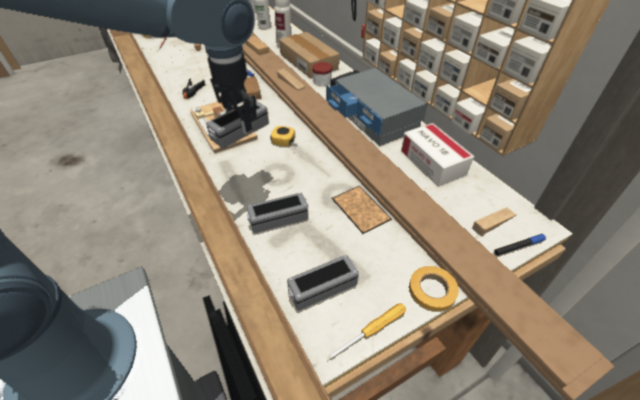

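Case_1 is quiet: the moment about the jaw axis averages −0.03 N m after one tip and +0.03 after the other. A rattling case would differ by about 0.19. The picture shows it level at px (240,122). I'll put it back.

Request:
drive_tool(increments="1 0 0 0.015 0 0 0; 1 0 0 0.045 0 0 0; 1 0 0 0.075 0 0 0; 1 0 0 0.105 0 0 0; 1 0 0 0.13 0 0 0; 1 0 0 0.15 0 0 0; 1 0 0 0.163 0 0 0; 1 0 0 0.168 0 0 0")

```text
clock: 7.95
eef_pos: [0.4613, 0.285, 0.1844]
tool_rot: [-0.135, 0.991, -0.001, -0.003]
wrist_force: [-25.5, -12.1, 44.0]
grip_width: 0.053
```

Request:
drive_tool(increments="1 0 0 0.001 0 0 0; 1 0 0 0.002 0 0 0; 1 0 0 0.002 0 0 0; 1 0 0 0.002 0 0 0; -1 0 0 0.002 0 0 0; -1 0 0 0.002 0 0 0; -1 0 0 0.002 0 0 0; -1 0 0 0.002 0 0 0")

```text
clock: 8.75
eef_pos: [0.4624, 0.2852, 0.1827]
tool_rot: [-0.135, 0.991, 0.0, 0.0]
wrist_force: [-0.3, -1.9, 0.4]
grip_width: 0.0854
```

```bash
python3 - <<'E'
from h import *
applied([0,0,.170],[0,0,0]); chk()
E
```

```text
t 8.75 pos [0.4624 0.2852 0.1827] err [ 0.0002  0.0001 -0.0001] roterr [-0.   -0.04  0.  ] w 0.0854
F [-0.3  -1.87  0.39] M [-0.003 -0.004  0.009] M_tool [ 0.004 -0.003 -0.009]
```

Request:
drive_tool(increments="-1 0 0 -0.01 0 0 0; -1 0 0 -0.03 0 0 0; -1 0 0 -0.05 0 0 0; -1 0 0 -0.07 0 0 0; -1 0 0 -0.09 0 0 0; -1 0 0 -0.1 0 0 0; -1 0 0 -0.1 0 0 0; -1 0 0 -0.1 0 0 0")

```text
clock: 9.55
eef_pos: [0.462, 0.2851, 0.282]
tool_rot: [-0.135, 0.991, -0.0, -0.0]
wrist_force: [0.1, 0.8, -0.3]
grip_width: 0.0853
```

```bash
python3 - <<'E'
from h import *
applied([0,0,-.1],[0,0,0]); chk()
rel([.472,.1286,.283],down(79.3))
E
```

```text
t 9.55 pos [0.462  0.2851 0.282 ] err [-0.0002 -0.0001 -0.0008] roterr [0.   0.04 0.  ] w 0.0853
F [ 0.08  0.79 -0.34] M [-0.022 -0.027  0.021] M_tool [ 0.029 -0.02  -0.021]
shift [ 0.0324 -0.1535 -0.0002] rot [-0.   -0.   26.18]
```

Request:
drive_tool(increments="-1 0.0041 -0.019 0 0 0 3.3; -1 0.01 -0.047 0 0 0 8; -1 0.0163 -0.077 0 0 0 13; -1 0.0226 -0.107 0 0 0 18.2; -1 0.0282 -0.1335 0 0 0 22.7; -1 0.0311 -0.1475 0 0 0 25.2; -1 0.0324 -0.1535 0 0 0 26.2; -1 0.0324 -0.1535 0 0 0 26.2")

```text
clock: 10.35
eef_pos: [0.4719, 0.1284, 0.282]
tool_rot: [0.094, 0.996, 0.0, -0.0]
wrist_force: [0.4, 0.1, -0.6]
grip_width: 0.0855
```

```bash
python3 - <<'E'
from h import *
applied([.0324,-.1535,0],[0,0,26.2]); chk()
cv2.imwrite('pics/t5.png',robot.grab_frame('top')); cv2.imwrite('pics/s5.png',robot.grab_frame('scene'))
rel([.472,.1286,.183],down(79.3))
E
```

```text
t 10.35 pos [0.4719 0.1284 0.282 ] err [-0.0001 -0.0002 -0.0008] roterr [-0.    0.05  0.02] w 0.0855
F [ 0.44  0.13 -0.56] M [0.01  0.008 0.009] M_tool [-0.008  0.01  -0.009]
shift [-0.      0.      0.0998] rot [-0.   -0.   -0.02]
```

View pics/t5.png

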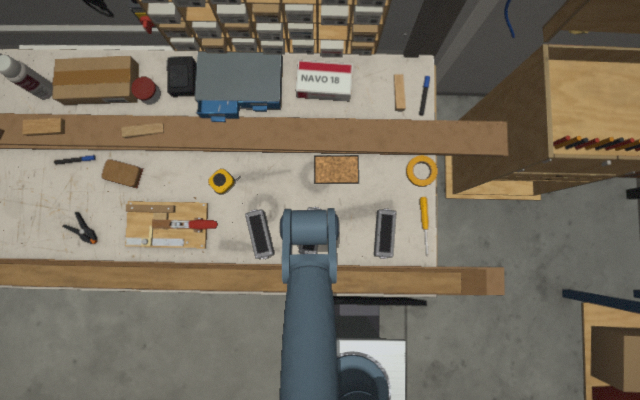

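View pics/s5.png

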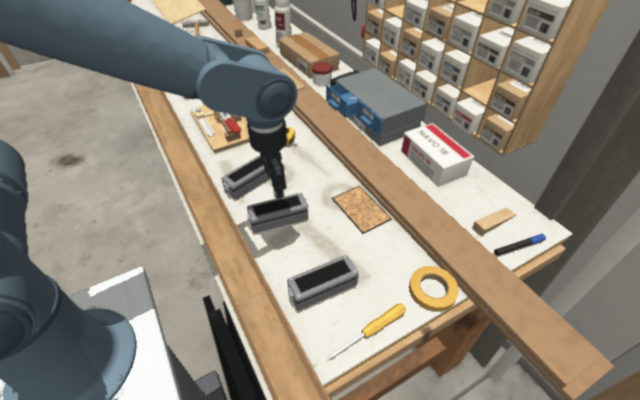

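Case_1 is back flat at px (259,234) in the top view, as before. The gripper is over case_2 at (278,212) in the scene view. I'll descend, grip and lift.

Request:
drive_tool(increments="-1 0 0 0.015 0 0 0; -1 0 0 0.035 0 0 0; -1 0 0 0.055 0 0 0; -1 0 0 0.075 0 0 0; -1 0 0 0.09 0 0 0; -1 0 0 0.098 0 0 0; -1 0 0 0.1 0 0 0; -1 0 0 0.1 0 0 0")

```text
clock: 11.25
eef_pos: [0.4721, 0.129, 0.1827]
tool_rot: [0.093, 0.996, 0.0, 0.0]
wrist_force: [-0.2, -0.4, 0.6]
grip_width: 0.0853
```

Request:
drive_tool(increments="1 0 0 0 0 0 0; 1 0 0 0 0 0 0; 1 0 0 0 0 0 0; 1 0 0 0 0 0 0; 1 0 0 0 0 0 0; 1 0 0 0 0 0 0; 1 0 0 0 0 0 0; 1 0 0 0 0 0 0", force=100)

```text
clock: 12.05
eef_pos: [0.4727, 0.1287, 0.1836]
tool_rot: [0.093, 0.996, 0.0, 0.001]
wrist_force: [0.2, 0.6, 6.4]
grip_width: 0.0527
```

Request:
drive_tool(increments="1 0 0 -0.015 0 0 0; 1 0 0 -0.04 0 0 0; 1 0 0 -0.065 0 0 0; 1 0 0 -0.09 0 0 0; 1 0 0 -0.115 0 0 0; 1 0 0 -0.14 0 0 0; 1 0 0 -0.16 0 0 0; 1 0 0 -0.17 0 0 0")

```text
clock: 12.85
eef_pos: [0.4718, 0.1285, 0.3535]
tool_rot: [0.093, 0.996, 0.0, 0.001]
wrist_force: [0.8, -0.1, -4.3]
grip_width: 0.053
```

```bash
python3 - <<'E'
from h import *
applied([0,0,.1],[0,0,0]); applied([0,0,-.17],[0,0,0]); chk()
cv2.imwrite('pics/s6.png',robot.grab_frame('scene'));chk()
E
```

```text
t 12.85 pos [0.4718 0.1285 0.3535] err [-0.0001 -0.      0.0006] roterr [-0.01 -0.06  0.  ] w 0.053
F [ 0.8  -0.09 -4.27] M [ 0.02  -0.025 -0.042] M_tool [-0.024 -0.021  0.042]
t 12.9 pos [0.4722 0.1286 0.3544] err [0.0002 0.     0.0016] roterr [-0.03 -0.15  0.  ] w 0.0531
F [ 1.72  0.46 -3.47] M [-0.003 -0.124  0.019] M_tool [-0.02  -0.122 -0.019]
```

View pics/s6.png

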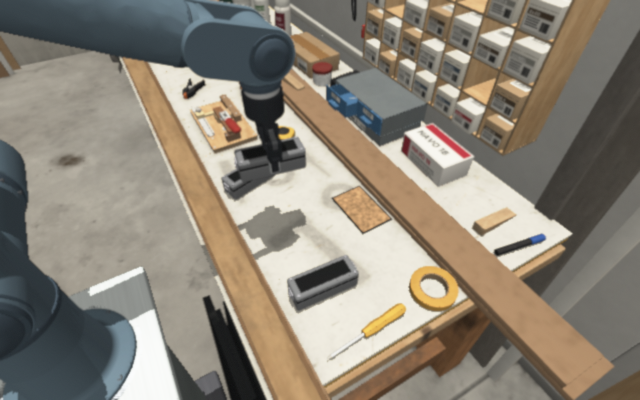

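Case_2 is held level at px (270,155). Now I'll tip it both ways.

Request:
drive_tool(increments="1 -0.0216 0 0.0015 0 8 0; 1 -0.0427 0 0.006 0 16 0; 1 -0.063 0 0.0134 0 24 0; 1 -0.0821 0 0.0236 0 32 0; 1 -0.0996 0 0.0363 0 40 0; 1 -0.0996 0 0.0363 0 40 0; 1 -0.0996 0 0.0363 0 40 0; 1 -0.0996 0 0.0363 0 40 0")

```text
clock: 13.7
eef_pos: [0.5692, 0.1103, 0.3163]
tool_rot: [0.088, 0.936, 0.032, -0.34]
wrist_force: [0.9, 0.2, -4.1]
grip_width: 0.053
```

```bash
python3 - <<'E'
from h import *
applied([-.0996,0,.0363],[0,40,0]); chk()
E
```

```text
t 13.7 pos [0.5692 0.1103 0.3163] err [-0.0006  0.0003 -0.0002] roterr [ 0.01 -0.09 -0.01] w 0.053
F [ 0.87  0.18 -4.08] M [-0.13  -0.724  0.001] M_tool [-0.004 -0.735 -0.005]
```

Request:
drive_tool(increments="1 0.0216 0 0.0015 0 -8 0; 1 0.0427 0 0.006 0 -16 0; 1 0.063 0 0.0134 0 -24 0; 1 0.0821 0 0.0236 0 -32 0; 1 0.0996 0 0.0363 0 -40 0; 1 0.0996 0 0.0363 0 -40 0; 1 0.0996 0 0.0363 0 -40 0; 1 0.0996 0 0.0363 0 -40 0")

```text
clock: 14.5
eef_pos: [0.4725, 0.1285, 0.3529]
tool_rot: [0.093, 0.996, 0.0, -0.0]
wrist_force: [-0.1, 0.3, -3.6]
grip_width: 0.053
```

```bash
python3 - <<'E'
from h import *
applied([.0996,0,.0363],[0,-40,0]); chk()
robot.grab_frame('scene');chk();robot.grab_frame('scene');chk()
E
```

```text
t 14.5 pos [0.4725 0.1285 0.3529] err [ 0.0005 -0.0001  0.0002] roterr [-0.01  0.03  0.01] w 0.053
F [-0.1   0.32 -3.57] M [0.012 0.066 0.019] M_tool [ 0.001  0.067 -0.019]
t 14.55 pos [0.4727 0.1284 0.3527] err [ 0.0007 -0.0002 -0.    ] roterr [-0.    0.04  0.02] w 0.053
F [ 0.56  0.39 -3.81] M [0.049 0.145 0.055] M_tool [-0.021  0.151 -0.055]
t 14.6 pos [0.4727 0.1284 0.3525] err [ 0.0008 -0.0002 -0.0002] roterr [-0.    0.05  0.03] w 0.053
F [ 1.26  0.44 -4.16] M [-0.037  0.017 -0.014] M_tool [0.04  0.01  0.014]
```

Request:
drive_tool(increments="1 0.0216 0 0.0015 0 -8 0; 1 0.0427 0 0.006 0 -16 0; 1 0.063 0 0.0134 0 -24 0; 1 0.0821 0 0.0236 0 -32 0; 1 0.0996 0 0.0363 0 -40 0; 1 0.0996 0 0.0363 0 -40 0; 1 0.0996 0 0.0363 0 -40 0; 1 0.0996 0 0.0363 0 -40 0")

```text
clock: 15.4
eef_pos: [0.3756, 0.1469, 0.3175]
tool_rot: [0.088, 0.936, -0.032, 0.34]
wrist_force: [-0.1, 0.9, -3.6]
grip_width: 0.0528
```

```bash
python3 - <<'E'
from h import *
applied([.0996,0,.0363],[0,-40,0]); chk()
E
```

```text
t 15.4 pos [0.3756 0.1469 0.3175] err [ 0.0015 -0.0002  0.0011] roterr [0.02 0.01 0.06] w 0.0528
F [-0.1   0.88 -3.57] M [ 0.122  0.519 -0.059] M_tool [0.021 0.533 0.06 ]
```

Request:
drive_tool(increments="1 -0.0216 0 0.0015 0 8 0; 1 -0.0427 0 0.006 0 16 0; 1 -0.063 0 0.0134 0 24 0; 1 -0.0821 0 0.0236 0 32 0; 1 -0.0996 0 0.0363 0 40 0; 1 -0.0996 0 0.0363 0 40 0; 1 -0.0996 0 0.0363 0 40 0; 1 -0.0996 0 0.0363 0 40 0")

```text
clock: 16.2
eef_pos: [0.4716, 0.1287, 0.3523]
tool_rot: [0.093, 0.996, 0.0, 0.001]
wrist_force: [-0.2, -0.1, -4.7]
grip_width: 0.0528
```

```bash
python3 - <<'E'
from h import *
applied([-.0996,0,.0363],[0,40,0]); chk()
robot.grab_frame('scene');chk();cv2.imwrite('pics/s7.png',robot.grab_frame('scene'));chk()
E
```

```text
t 16.2 pos [0.4716 0.1287 0.3523] err [-0.0004  0.0001 -0.0004] roterr [-0.01 -0.07 -0.02] w 0.0528
F [-0.25 -0.11 -4.69] M [ 0.015 -0.072 -0.016] M_tool [-0.028 -0.068  0.016]
t 16.25 pos [0.4713 0.1288 0.3523] err [-0.0007  0.0002 -0.0004] roterr [-0.01 -0.06 -0.03] w 0.0533
F [-0.01  0.64 -3.71] M [-0.005 -0.057  0.041] M_tool [-0.006 -0.056 -0.041]
t 16.3 pos [0.4712 0.1288 0.3523] err [-0.0008  0.0003 -0.0003] roterr [-0.01 -0.05 -0.04] w 0.0532
F [ 0.08  0.09 -4.95] M [-0.025 -0.143  0.017] M_tool [-0.002 -0.146 -0.017]
```

View pics/s7.png

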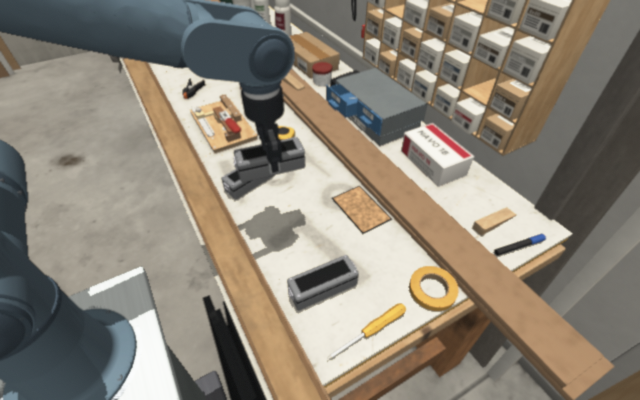

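Case_2 shows about +0.08 and −0.09 N m, with the right sign and close to 0.19 apart, but single readings are noisy. I'll average more readings at both ends.

```bash
cat >> h.py <<'E'
def avg(n):
    a=[]
    for _ in range(n):
        robot.grab_frame('scene'); s=robot.read_state(); a.append(Ro.from_quat(s['tool_rot']).inv().apply(s['ft_torque'])[1])
    print('My mean',np.mean(a).round(3),'sem',(np.std(a)/np.sqrt(n)).round(3))
E
python3 -c "
from h import *
avg(16);chk()"
```

```text
My mean -0.094 sem 0.006
t 17.1 pos [0.472  0.1286 0.3523] err [ 0.      0.     -0.0003] roterr [0. 0. 0.] w 0.0531
F [-0.06  0.33 -4.58] M [-0.04  -0.08   0.017] M_tool [ 0.024 -0.086 -0.017]
```

Request:
drive_tool(increments="1 -0.0216 0 0.0015 0 8 0; 1 -0.0427 0 0.006 0 16 0; 1 -0.063 0 0.0134 0 24 0; 1 -0.0821 0 0.0236 0 32 0; 1 -0.0996 0 0.0363 0 40 0; 1 -0.0996 0 0.0363 0 40 0; 1 -0.0996 0 0.0363 0 40 0; 1 -0.0996 0 0.0363 0 40 0")

```text
clock: 17.9
eef_pos: [0.5694, 0.1103, 0.3169]
tool_rot: [0.088, 0.936, 0.032, -0.339]
wrist_force: [0.7, 0.6, -4.0]
grip_width: 0.0525
```

Request:
drive_tool(increments="1 0.0216 0 0.0015 0 -8 0; 1 0.0427 0 0.006 0 -16 0; 1 0.063 0 0.0134 0 -24 0; 1 0.0821 0 0.0236 0 -32 0; 1 0.0996 0 0.0363 0 -40 0; 1 0.0996 0 0.0363 0 -40 0; 1 0.0996 0 0.0363 0 -40 0; 1 0.0996 0 0.0363 0 -40 0")

```text
clock: 18.7
eef_pos: [0.4725, 0.1285, 0.3529]
tool_rot: [0.094, 0.996, 0.0, -0.0]
wrist_force: [0.1, -1.0, -4.0]
grip_width: 0.0526
```

```bash
python3 -c "
from h import *
avg(16);chk()
T=down(79.3)
pm=np.array(pix2w('top',[[336.5,169.5]],0.003)[0]); print(pm)
rel([.665,.056,.353],down(90)); rel([.665,.056,.353],down(79.3))
print(robot.find_in('scene','mat'))
"
```

```text
My mean 0.091 sem 0.008
t 19.5 pos [0.4719 0.1286 0.3523] err [-0.      0.     -0.0004] roterr [-0. -0. -0.] w 0.053
F [ 0.55 -1.39 -3.78] M [0.049 0.062 0.006] M_tool [-0.037  0.07  -0.006]
[0.66477567 0.05498058 0.003     ]
shift [-0.2032 -0.0354 -0.0003] rot [ -0.     0.   -10.72]
shift [-0.2032 -0.0354 -0.0003] rot [-0.    0.   -0.02]
[{'position': [0.6608, 0.0492, 0.0042], 'p': 0.61}, {'position': [0.5232, -0.2188, 0.0202], 'p': 0.32}]
```

Confirmed: −0.094 ± 0.006 against +0.091 ± 0.008 N m, so case_2 rattles. I'll carry it over the mat centre, about (0.665, 0.055).

Request:
drive_tool(increments="1 -0.008 -0.0014 0 0 0 0; 1 -0.025 -0.0044 0 0 0 0; 1 -0.05 -0.0088 0 0 0 0; 1 -0.08 -0.014 0 0 0 0; 1 -0.112 -0.02 0 0 0 0; 1 -0.144 -0.0255 0 0 0 0; 1 -0.172 -0.0305 0 0 0 0; 1 -0.19 -0.0335 0 0 0 0")

```text
clock: 20.35
eef_pos: [0.6545, 0.059, 0.3519]
tool_rot: [0.094, 0.996, -0.0, 0.0]
wrist_force: [0.7, -1.2, -4.3]
grip_width: 0.0533
```

Request:
drive_tool(increments="1 -0.0075 -0.0014 0 0 0 0; 1 -0.012 -0.002 0 0 0 0; 1 -0.013 -0.0024 0 0 0 0; 1 -0.013 -0.0024 0 0 0 0; 1 -0.013 -0.0024 0 0 0 0; 1 -0.013 -0.0024 0 0 0 0; 1 -0.013 -0.0024 0 0 0 0; 1 -0.013 -0.0024 0 0 0 0")

```text
clock: 21.15
eef_pos: [0.6646, 0.0557, 0.3524]
tool_rot: [0.093, 0.996, 0.0, 0.0]
wrist_force: [0.1, -0.3, -3.6]
grip_width: 0.053
```

```bash
python3 -c "
from h import *
applied([-.203,-.0359,0],[0,0,0]);avg(4);chk()
print(robot.read_state()['dq'].round(4))
cv2.imwrite('pics/s8.png',robot.grab_frame('scene'));cv2.imwrite('pics/t8.png',robot.grab_frame('top'))
print(robot.find_in('top','case_2'),robot.find_in('scene','case_2'))
"
```

```text
My mean 0.068 sem 0.008
t 21.35 pos [0.6647 0.0556 0.3523] err [-0.0001  0.     -0.0004] roterr [0. 0. 0.] w 0.0532
F [ 0.9   0.56 -4.24] M [-0.013  0.06  -0.026] M_tool [0.024 0.056 0.026]
[-0.0011  0.0017  0.0005 -0.0008  0.0026 -0.0009]
[{'position': [0.4734, -0.0886, 0.0519], 'p': 0.93}, {'position': [0.4597, 0.2804, 0.0446], 'p': 0.72}] [{'position': [0.4557, 0.266, 0.0492], 'p': 0.83}, {'position': [0.4588, -0.1026, 0.0481], 'p': 0.83}, {'position': [0.6364, 0.0375, 0.2151], 'p': 0.67}]
```

View pics/s8.png

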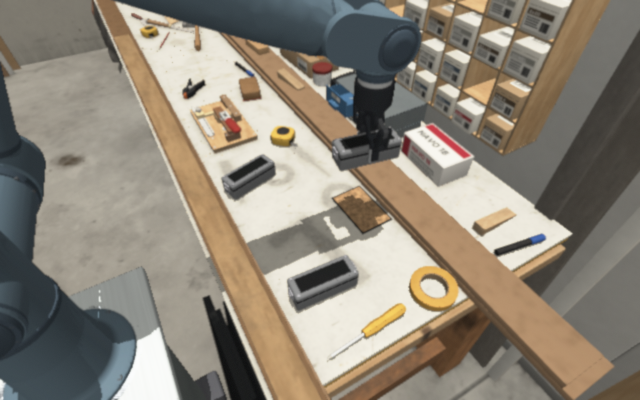

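View pics/t8.png

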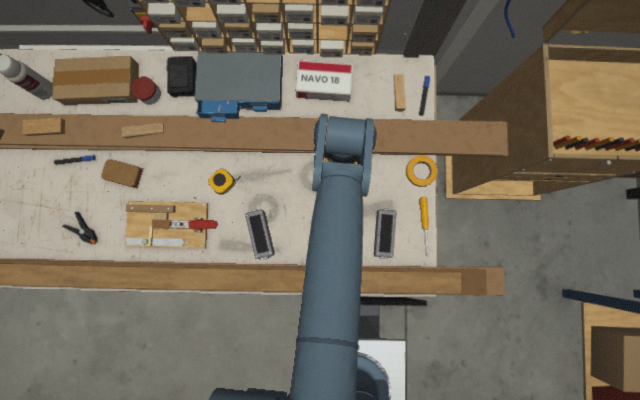

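The scene view shows case_2 held at px (365,150) above the mat at (362,210). Case_1 (248,175) and case_3 (322,280) are standing. I'll check the held case's levelness against a model overlay, and whether case_1 is back where it was.

```bash
python3 - <<'E'
from h import *
im=cv2.imread('pics/s8.png'); p,R=load()
a=np.radians(-10.7); c,s=np.cos(a),np.sin(a)
zb=0.3527-.183
P=[]
for z in (zb,zb+.05):
    for x,y in ((-.07,-.027),(.07,-.027),(.07,.027),(-.07,.027)):
        P.append([p[0]+c*x-s*y,p[1]+s*x+c*y,z])
big=cv2.resize(im,None,fx=4,fy=4,interpolation=cv2.INTER_CUBIC)
q=(w2pix('scene',P)*4+1.5).astype(int)
for k in (0,4): cv2.polylines(big,[q[k:k+4].reshape(-1,1,2)],True,(0,255,0) if k else (0,0,255),1)
cv2.imwrite('pics/o8.png',big[400:800,1200:1760])
g=cv2.cvtColor(cv2.imread('pics/t8.png'),cv2.COLOR_BGR2GRAY)
for (x,y) in ((259,233),(385,233)):
    m=np.zeros_like(g); m[y-32:y+32,x-22:x+22]=g[y-32:y+32,x-22:x+22]<60
    n,l,st,cc=cv2.connectedComponentsWithStats(m); i=1+np.argmax(st[1:,4])
    w=pix2w('top',np.argwhere(l==i)[:,::-1],0.05)[:,:2]; e,v=np.linalg.eigh(np.cov(w.T)); 
    print(w.mean(0).round(4),np.degrees(np.arctan(v[1,1]/v[0,1])).round(1))
E
```

```text
[0.4617 0.2846] 15.2
[ 0.4698 -0.0909] -4.1
```

View pics/o8.png

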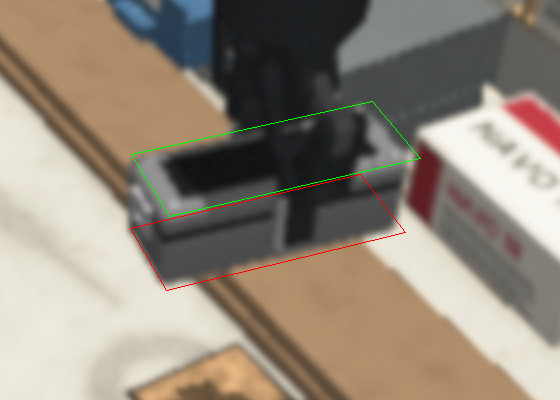

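```bash
python3 -c "
from h import *
chk(); print(robot.sign_off())"
```

```text
t 21.55 pos [0.6647 0.0555 0.3523] err [-0.      0.     -0.0004] roterr [-0.  0.  0.] w 0.0531
F [ 0.55 -0.53 -3.83] M [0.007 0.052 0.043] M_tool [ 0.003  0.052 -0.043]
the job is handed in; nothing more can be done
None
```

Case_2, the middle one, is the case that rattles. I handed the job in at 21.6 s with it held level and still over the middle of the cork mat, its underside about 0.17 m above the mat.

- **Case_1:** tipped 40° each way, it showed −0.03 and +0.03 N m when levelled, so it is quiet. I put it back flat; the last top picture puts it within about 1 mm and 0.5° of where it stood. The wrist force was 44 N when it touched down.
- **Case_2:** tipped the same way, it showed −0.094 ± 0.006 and +0.091 ± 0.008 N m, a difference of 0.185. Single readings scattered by about 0.05, so I tipped it once more and averaged 16 readings at each end.
- **Case_3:** I did not pick it up, because the rattling case was already found. It and the bystanders were not touched; the last picture shows case_3 where it stood.

**Last checks:** the arm was still and within 0.5 mm of its target, with the grip at 53 mm. The case's edges run parallel to a level model of it in the picture, but its far end showed about 3 pixels short of the model, which I took as an edge or calibration effect. The trained network placed the held case some 30 mm nearer in x and 20 mm off in y. That view is partly blocked and measures the visible surface, so I relied on the arm's own position.

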